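Pack the sample case and shut it

TASK

Pack the open aluminium sample case and shut it. Tip over the glass vial that stands in the narrow bay, along the bay so that it lies flat below the rim, lay the tweezers from the worktop in the wide bay, then close the lid fully. Leave the spanner and the roll of tape where they are.

Things in the scene. Friction and masses are not known exactly. Their poses are not given: they have to be found in the camera images.
- sample_case: flat aluminium case fixed to the worktop, 104 (its x) by 190 (its y) mm outside, rim 36 mm above its underside, walls 5 mm, floor 4 mm thick. Origin: centre of its underside; x points away from the robot towards the hinge side, y along its length, z up. It is 180 mm long inside and has a 4 mm divider along y, as high as the rim, between a wide bay in front (56 mm, nearer the robot) and a narrow bay at the hinge side (34 mm). The lid is hinged on the far (+x) long side
- front_bay (a point): point on the floor of the wide bay, at its centre; axes as the case. The bay is 56 mm (x) by 180 mm (y) and 32 mm deep
- rear_bay (a point): point on the floor of the narrow bay, at its centre; axes as the case. The bay is 34 mm (x) by 180 mm (y) and 32 mm deep. The vial stands in it, up to 70 mm to either side of its centre along y, and has room to lie down only towards the longer free part of the bay
- hinge_line (a point): middle of the lid's hinge axis, at the far upper edge of the case, 52 mm from the case centre in x and 38 mm above its underside; axes as the case
- case_lid (a joint): lid angle: 0 closed (level, on the rim), grows as it opens; at most 2.4 rad. It starts at 2.0 to 2.3 rad, leaning back beyond upright on the side away from the robot, and a friction hinge (about 0.13 N m) keeps it where it is left, at any angle. The lid is a plate 104 by 190 by 5 mm; closed, its upper face is 41 mm above the worktop
- lid_tab (a point): middle of the finger tab on the lid's free edge, on the outer face of the lid (the upper face when closed, the rear face when open); 114 mm from the hinge axis. The tab is 50 mm wide, 5 mm thick and stands 16 mm out from the edge
- vial: clear glass sample vial with a white screw cap, 22 mm in diameter and 68 mm tall, about 16 g, closed; a plain cylinder. Stands on the floor of the narrow bay, so its top starts 36 mm above the rim. Origin: centre of its base; z runs up its axis to the cap
- vial_mid (a point): middle of the vial, on its axis, 34 mm from its base; axes as the vial
- tweezers: slender steel tweezers, 140 mm long (its y), 11 mm wide (its x), 10 mm high, lying on the worktop to the right or left of the case. Origin: the middle of its underside; can be gripped across its width at the middle
- spanner: steel ring and open-ended spanner, 150 mm long (its y), 28 mm wide, 8 mm high, lying on the worktop on the other side of the case. To be left alone. Origin: middle of its underside
- kapton_roll: small roll of amber tape, 64 mm across, 13 mm high, lying on the worktop to the right of the case, farther back. To be left alone. Origin: middle of its underside
Things that resemble listed ones, but are neither listed nor needed, are in the scene too. Leave any blue look-alike of the vial alone.

How it is judged:
At the end, for the whole second after the job is handed in: The lid is shut (within 0.06 rad), the vial lies level (within 0.17 rad) on the floor of the narrow bay and the tweezers lie on the floor of the wide bay, wholly below the rim; both are at rest (value of joint case_lid below 0.06 rad and angle between vial's own z axis and vertical between 1.4 and 1.74 rad and x of vial_mid in the frame of rear_bay between -0.012 and 0.012 m and y of vial_mid in the frame of rear_bay between -0.06 and 0.06 m and z of vial_mid in the frame of rear_bay between 0.005 and 0.018 m and x of tweezers in the frame of front_bay between -0.029 and 0.029 m and y of tweezers in the frame of front_bay between -0.03 and 0.03 m and z of tweezers in the frame of front_bay between -0.005 and 0.015 m and linear speed of each of vial, tweezers below 0.02 m/s); the robot touches nothing.
It fails at once if the spanner is moved by more than 3 cm (distance of spanner from where it was at the start of the episode above 0.03 m).
It fails at once if the roll of tape is moved by more than 3 cm (distance of kapton_roll from where it was at the start of the episode above 0.03 m).
It also fails if it takes over 72 s, if anything falls off the work surface, if the arm or the gripper's body presses on something with over 40 N, if the wrist force passes 120 N, or if a joint passes its speed limit or range.

ROBOT

A 6-joint arm with a two-finger parallel gripper is mounted at the origin on a cart in front of the work surface, level with it; the furniture and walls round the work are solid. World frame = base frame: x ahead of the robot, y to its left, z up, the work surface at z = 0. Lengths are in m, angles in rad, forces in N, time in s.
With the tool pointing down it reaches from about 0.25 to 0.725 m from the base axis. Payload 4 kg.
Tool frame: the origin (TCP) lies on the centre line of the jaws, within the pads' length; the fingertips stand tip_reach ahead of it and the grasp point (between the pads) lies 5 mm behind it (tip_reach is the distance from the TCP to the fingertips, in m); z points along the fingers, y is the direction in which the jaws open and shut (so a half turn about z gives the same grasp; the last joint's range is limited). The gripper opens to 85 mm and grips with 20 to 120 N. Pads are 22 mm wide; open, the fingers measure 114 mm over their backs; the gripper's body (76 mm by 85 mm) begins 54 mm behind the grasp point. The pads swing forward as they close: fully open they stand 13 mm farther back than shut.
Start: joints at [1.186, 0.241, 0.005, 1.335, 0, 1.571], TCP at [0.188, 0.463, 0.245] pointing down, gripper open.
Joint ranges: [-2.72, 2.72], [-1.05, 1.87], [-1.09, 1.28], [-1.99, 2.15], [-1.42, 1.44], [-3.14, 3.14]. Speed limits (rad/s): [2.79, 2.79, 3.14, 3.14, 3.14, 3.14].

INTERFACE

Orientations are given as a unit quaternion [x, y, z, w].
In Python, from workcell import * gives the robot as it stands.
- The arm moves only by the tool arm_command, never from a script. Its arguments are lists of equal length, an entry for each row: "translation": the shift along the tool's x, y, z in cm, a list of three; "turn": the turn about the tool's z in rad; "hand": the closure, from 0 (fully open) to 1 (shut). In form: {"translation": [[x, y, z], ...], "turn": [turn, ...], "hand": [hand, ...]}. A call has 1 to 5 rows; each row is the pose to reach, as a shift and turn from the pose commanded when the call began, along the tool's axes at that moment; what a row does not reach only later rows make up. A row lasts 1/12 s, in which the tool goes at most 41.7 mm and 7.16 degrees, less where a joint would pass 70% of its speed; a pose out of reach is approached as far as the arm can. A call with a gripper value outside its range is refused whole. The fingers move at their own pace and stop on an object; the grip force is fixed at half the most. Time passes only in rows, so rows that repeat a pose let the fingers close. It gives the time, the measured TCP pose, the force and the opening at its end, in the units of the state.
- get_obs(): the state, without advancing time (a new reading comes with each control period).
- camera(name): name is "side" or "top" or "wrist"; returns (picture, depth): 384x512x3 uint8, red, green, blue; 384x512 float32, m along the optical axis (not along the pixel's ray), 0 where there is no reading.
- camera_info(name): a dict with "mtx" (3x3 intrinsics, pixels), "world_to_cam" (4x4, takes a point from world to camera coordinates). Camera axes: x right, y down, z forward; pixel columns grow to the right and rows downward; lengths in m; the calibration is good to about 2 mm. A picture is of the moment at which its call begins: read the wrist's pose just before it. camera_info takes no time and is no camera call; for the wrist camera it gives the pose at the moment of the call.
- job_done(): hands the job in, once; it reports no verdict.
Trained networks look in the newest picture that a camera, given by its name, has taken for a name from the list of things; names that differ only in an ending like _2 or _b are one class to them, and where a whole thing is asked for, a point or a joint stands for the part that bears it (a point fixed in the world has none). Each returns a list of dicts, best first, with "conf" (0 to 1); they miss things now and then, are a little off and sometimes report something else, mostly with a low value. They report only what shows in the picture. A call takes as long as a camera call. They do not tell look-alikes from the thing itself.
- search_frame(camera, name): "location" ([row, column] in pixels, amid what is visible of it).
- spot_point(camera, name): "location" ([row, column] in pixels: a listed point, or the origin of a listed thing).
The state is a dict: "clock": time; "joint_pos": joint angles; "joint_vel": joint speeds; "tau": joint torques, N m; "eef_pos": TCP position; "tool_rot": TCP orientation; "ft_force": force on the tool from outside, world axes, zero at the start; "ft_torque": the same for the moment, N m; "grip_width": finger opening in m.
Only numpy, scipy, OpenCV 4.12 (cv2) and the standard library are available. Lean on these libraries where they do the work, as an engineer would, in place of code of your own. Each camera call takes 0.05 s, during which the arm holds its last target. There are 200 camera calls.

## Working session

There is one attempt and no reset: what is moved stays moved. The work goes in short steps, Python scripts to look and compute and a tool call to move; the robot and the scene stay as the last step left them, time stands still between calls to the robot, and variables do not carry over. Pictures are saved under pics/ and viewed, about 8 in all and at most 12, crops included, and the job is handed in when it is done.

Besides the shell and the picture viewer there is one more tool, called after "Emit:" by a JSON object that holds its "op" and its "data". arm_command: Moves the arm, as the interface text tells. Its arguments: {"type":"object","properties":{"translation":{"type":"array","items":{"type":"array","items":{"type":"number"}}},"turn":{"type":"array","items":{"type":"number"}},"hand":{"type":"array","items":{"type":"number"}}},"required":["translation","turn","hand"]}

```bash
mkdir -p pics; ls; cat > h.py <<'E'
from workcell import *
import numpy as np, cv2
from scipy.spatial.transform import Rotation as R
def p2w(cam,depth,rc,info=None,win=1,z=None):
    i=info or camera_info(cam); K=np.array(i["mtx"]); T=np.linalg.inv(np.array(i["world_to_cam"]))
    r,c=rc; ray=np.linalg.inv(K)@[c,r,1]
    if z is not None:
        d=T[:3,:3]@ray; s=(z-T[2,3])/d[2]; return T[:3,3]+s*d
    r0,c0=int(round(r)),int(round(c)); w=depth[max(0,r0-win):r0+win+1,max(0,c0-win):c0+win+1]; w=w[w>0]
    if len(w)==0: return None
    return T[:3,:3]@(ray*np.median(w))+T[:3,3]
def w2p(cam,p,info=None):
    i=info or camera_info(cam); q=np.array(i["world_to_cam"])@np.r_[p,1]; u=np.array(i["mtx"])@q[:3]; return u[1]/u[2],u[0]/u[2]
def save(n,img): cv2.imwrite(f"pics/{n}.png",cv2.cvtColor(img,cv2.COLOR_RGB2BGR))
E
python3 - <<'E'
from h import *
np.set_printoptions(precision=4,suppress=True)
o=get_obs(); print(o["clock"],o["eef_pos"],o["tool_rot"],R.from_quat(o["tool_rot"]).as_matrix(),o["grip_width"]); print({k:v for k,v in o.items() if 'tip' in k})
for cam in ("top","side"):
    img,d=camera(cam); np.savez(f"{cam}.npz",img=img,d=d); save(cam,img)
    for n in ["sample_case","front_bay","rear_bay","hinge_line","lid_tab","vial","vial_mid","tweezers","spanner","kapton_roll"]:
        for f in spot_point(cam,n)[:3]:
            print(cam,n,round(f["conf"],2),np.round(f["location"],0),p2w(cam,d,f["location"]))
E
```

```text
pics
0.0 [0.1874 0.4629 0.2444] [ 0.1912  0.9815 -0.001  -0.0002] [[-0.9269  0.3754 -0.0008]
 [ 0.3754  0.9269 -0.002 ]
 [-0.     -0.0021 -1.    ]] 0.08579995374620947
{}
top sample_case 0.65 [227. 257.] [0.4753 0.0181 0.0052]
top front_bay 0.77 [234. 260.] [0.4559 0.0137 0.0045]
top rear_bay 0.9 [213. 252.] [0.5098 0.0239 0.0064]
top hinge_line 0.69 [205. 248.] [0.5254 0.0306 0.0409]
top hinge_line 0.28 [200. 279.] [ 0.5189 -0.041   0.0729]
top lid_tab 0.68 [174. 240.] [0.5743 0.0369 0.1458]
top vial 0.44 [215. 320.] [ 0.4717 -0.131   0.0552]
top vial_mid 0.64 [215. 317.] [ 0.4726 -0.1247  0.0518]
top vial_mid 0.63 [202. 277.] [ 0.5142 -0.0364  0.0714]
top vial_mid 0.38 [221. 367.] [ 0.4449 -0.2508  0.0008]
top tweezers 0.37 [224. 369.] [ 0.4372 -0.2527  0.0017]
top tweezers 0.23 [228. 256.] [0.4728 0.0212 0.0036]
top spanner 0.77 [263. 147.] [0.4329 0.2911 0.0083]
top spanner 0.29 [202. 279.] [ 0.5149 -0.0412  0.0732]
top kapton_roll 0.63 [149. 341.] [ 0.6351 -0.2244  0.0014]
top kapton_roll 0.36 [203. 276.] [ 0.5122 -0.0337  0.0716]
side sample_case 0.74 [215. 278.] [0.4755 0.0262 0.0055]
side hinge_line 0.6 [202. 261.] [ 0.5279 -0.0153  0.006 ]
side lid_tab 0.88 [162. 235.] [0.5704 0.0487 0.1455]
side vial 0.69 [196. 263.] [ 0.5264 -0.0323  0.0125]
side vial 0.69 [186. 292.] [ 0.4619 -0.0773  0.0251]
side vial_mid 0.79 [188. 268.] [ 0.5153 -0.0307  0.0404]
side vial_mid 0.56 [172. 291.] [ 0.4738 -0.1244  0.0387]
side tweezers 0.62 [165. 310.] [ 0.4383 -0.2382  0.0008]
side spanner 0.8 [307. 272.] [0.4298 0.302  0.0076]
side kapton_roll 0.56 [164. 244.] [ 0.5652 -0.0021  0.1132]
```

```bash
python3 - <<'E'
from h import *
a=np.load("top.npz")["img"]; b=np.load("side.npz")["img"]
save("top2",cv2.resize(a[110:320,110:410],None,fx=2.6,fy=2.6))
save("side2",cv2.resize(b[100:340,150:400],None,fx=2.4,fy=2.4))
E
```

```text
(no output)
```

View pics/top2.png

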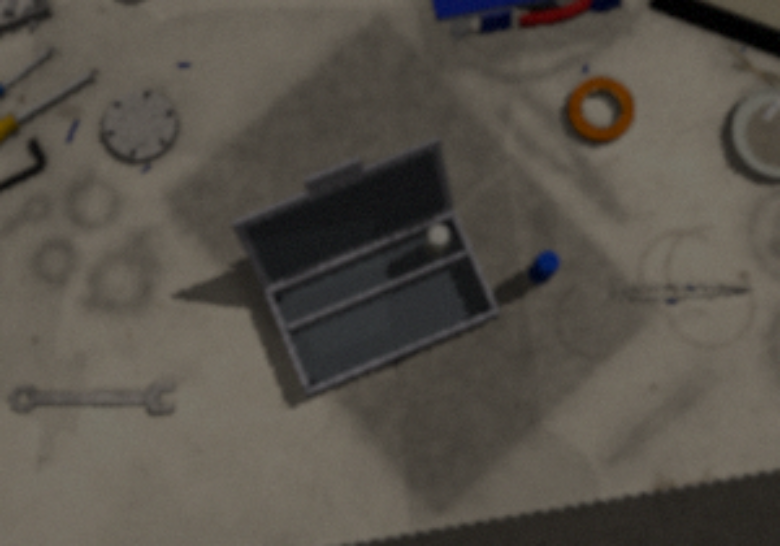

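View pics/side2.png

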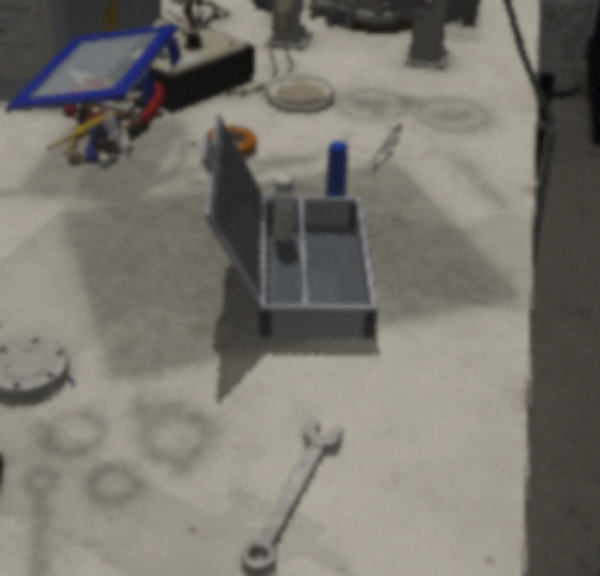

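Seen: the vial (white cap) is at top px (200,278), inside the narrow bay near its right end. The blue look-alike is outside the case at (211,320), so I leave it. The tweezers are at (222,371), right of the case; the spanner at (263,147) on the left; the tape at (151,341).

```bash
python3 - <<'E'
from h import *
np.set_printoptions(precision=4,suppress=True)
z=np.load("top.npz"); d=z["d"]; img=z["img"].astype(int)
i=camera_info("top"); K=np.array(i["mtx"]); T=np.linalg.inv(np.array(i["world_to_cam"]))
rr,cc=np.mgrid[:384,:512]; P=np.stack([cc,rr,np.ones_like(cc)],-1)@np.linalg.inv(K).T*d[...,None]; W=P@T[:3,:3].T+T[:3,3]
print("cam",T[:3,3], "fx",K[0,0])
# case corners from crop picks on z=.036
for n,(x,y) in dict(FL=(310,390),FR=(497,313),BL=(270,290),BR=(455,218)).items():
    print(n,p2w("top",d,(110+y/2.6,110+x/2.6),i,z=.036))
box=(W[...,0]>.36)&(W[...,0]<.60)&(W[...,1]>-.10)&(W[...,1]<.15)&(d>0)
# outer rim pts
m=box&(W[...,2]>.03)&(W[...,2]<.042)
pts=W[m][:,:2].astype(np.float32); r=cv2.minAreaRect(pts); print("rim",len(pts),r)
print(cv2.boxPoints(r))
# vial top
v=(np.hypot(W[...,0]-.514,W[...,1]+.038)<.03)&(W[...,2]>.066)&(W[...,2]<.078)&(img.mean(-1)>110)
print("vial",v.sum(),W[v].mean(0),W[v].min(0),W[v].max(0))
# lid plane
l=(W[...,2]>.06)&(W[...,2]<.16)&(W[...,0]>.52)&(W[...,0]<.65)&(W[...,1]>-.09)&(W[...,1]<.15)&(d>0)
q=W[l]; c=q.mean(0); n=np.linalg.svd(q-c)[2][2]; print("lid",len(q),c,n,q.max(0))
# tweezers: dark in area
a=(abs(W[...,0]-.44)<.05)&(abs(W[...,1]+.25)<.1)&(d>0)
print("tw h",(W[a][:,2]>.004).sum())
t=a&(W[...,2]>.0045); 
print(W[t].mean(0)); r=cv2.minAreaRect(W[t][:,:2].astype(np.float32)); print(r,cv2.boxPoints(r))
s=a&(img.mean(-1)<np.median(img[a].mean(-1))-18); print(s.sum(),cv2.minAreaRect(W[s][:,:2].astype(np.float32)))
j=camera_info("wrist"); print("wrist cam in tool", R.from_quat(get_obs()["tool_rot"]).as_matrix().T@(np.linalg.inv(np.array(j["world_to_cam"]))[:3,3]-get_obs()["eef_pos"]), j["mtx"][0][0])
E
```

```text
cam [0.3299 0.0347 1.0794] fx 444.86007424962247
FL [0.4047 0.0947 0.036 ]
FR [ 0.4448 -0.083   0.036 ]
BL [0.5    0.1168 0.036 ]
BR [ 0.5378 -0.0612  0.036 ]
rim 776 ((0.47467583417892456, 0.019240275025367737), (0.10731427371501923, 0.1907472014427185), 13.36366081237793)
[[ 0.4004  0.0996]
 [ 0.4445 -0.086 ]
 [ 0.5489 -0.0611]
 [ 0.5048  0.1244]]
vial 1 [ 0.5182 -0.0439  0.0725] [ 0.5182 -0.0439  0.0725] [ 0.5182 -0.0439  0.0725]
lid 2078 [0.5528 0.0362 0.1032] [-0.8627 -0.1984  0.4652] [0.5915 0.1329 0.1501]
tw h 146
[ 0.4363 -0.2539  0.0062]
((0.4388880729675293, -0.25042009353637695), (0.19914546608924866, 0.0976729467511177), 89.80414581298828) [[ 0.3897 -0.3498]
 [ 0.4874 -0.3502]
 [ 0.4881 -0.151 ]
 [ 0.3904 -0.1507]]
694 ((0.4393320679664612, -0.23535385727882385), (0.17088782787322998, 0.09950471669435501), 89.32054138183594)
wrist cam in tool [ 0.0742 -0.0016 -0.1284] 303.084407295626
```

Case yaw is about 13.4°, centre (0.475, 0.019). The vial is near y = −63 mm in the bay, so it has room only towards +y. The lid is at about 2.05 rad. Now I move to look from near.

Emit:
{"op": "arm_command", "data": {"translation": [[-14.5,-14,0],[-14.5,-14,0],[-14.5,-14,0],[-14.5,-14,0],[-14.5,-14,0]], "turn": [0,0,0,0,0], "hand": [0.5,1,1,1,1]}}

```text
clock: 1.52
eef_pos: [0.2698, 0.277, 0.2453]
tool_rot: [0.191, 0.982, -0.0, 0.0]
ft_force: [-0.1, -0.1, 0.4]
grip_width: 0.0254
```

Emit:
{"op": "arm_command", "data": {"translation": [[-14.5,-14,0],[-14.5,-14,0],[-14.5,-14,0],[-14.5,-14,0],[-14.5,-14,0]], "turn": [0,0,0,0,0], "hand": [1,1,1,1,1]}}

```text
clock: 1.93
eef_pos: [0.3519, 0.0927, 0.2457]
tool_rot: [0.192, 0.981, 0.0, 0.001]
ft_force: [0.7, -0.2, 0.0]
grip_width: -0.0001
```

Emit:
{"op": "arm_command", "data": {"translation": [[-14.5,-14,0],[-14.5,-14,0],[-14.5,-14,0],[-14.5,-14,0],[-14.5,-14,0]], "turn": [-0.12,-0.24,-0.36,-0.48,-0.6], "hand": [1,1,1,1,1]}}

```text
clock: 2.35
eef_pos: [0.4217, -0.0623, 0.2457]
tool_rot: [-0.065, 0.998, 0.0, 0.0]
ft_force: [-0.1, 1.1, -0.0]
grip_width: 0.0004
```

```bash
python3 - <<'E'
from h import *
import workcell
np.set_printoptions(precision=4,suppress=True)
print([n for n in dir(workcell) if not n.startswith('_')], getattr(workcell,'tip_reach',None))
o=get_obs(); print(o["clock"],o["eef_pos"],R.from_quat(o["tool_rot"]).as_matrix(),o["grip_width"])
i=camera_info("wrist"); img,d=camera("wrist"); np.savez("w1.npz",img=img,d=d,mtx=i["mtx"],world_to_cam=i["world_to_cam"]); 
for n in ["vial","vial_mid","tweezers","rear_bay","front_bay","lid_tab"]:
    for f in spot_point("wrist",n)[:3]: print(n,round(f["conf"],2),np.round(f["location"]),p2w("wrist",d,f["location"],i))
save("w1",cv2.resize(img,(768,576)))
E
```

```text
['Unreachable', 'camera', 'camera_info', 'get_obs', 'job_done', 'search_frame', 'spot_point', 'tip_reach'] 0.014
2.35 [ 0.4217 -0.0623  0.2457] [[-0.9916 -0.1292  0.0008]
 [-0.1292  0.9916  0.0001]
 [-0.0008  0.     -1.    ]] 0.0003981304386457029
vial 0.57 [200. 196.] [ 0.4682 -0.1308  0.0322]
vial_mid 0.59 [211. 195.] [ 0.4726 -0.1265  0.0557]
tweezers 0.71 [160. 102.] [ 0.4421 -0.2554 -0.0003]
tweezers 0.58 [260. 319.] [0.523  0.027  0.0411]
rear_bay 0.88 [230. 315.] [0.4998 0.0247 0.0044]
front_bay 0.57 [195. 313.] [0.4518 0.0124 0.0037]
front_bay 0.55 [230. 317.] [0.4985 0.0264 0.0041]
```

View pics/w1.png

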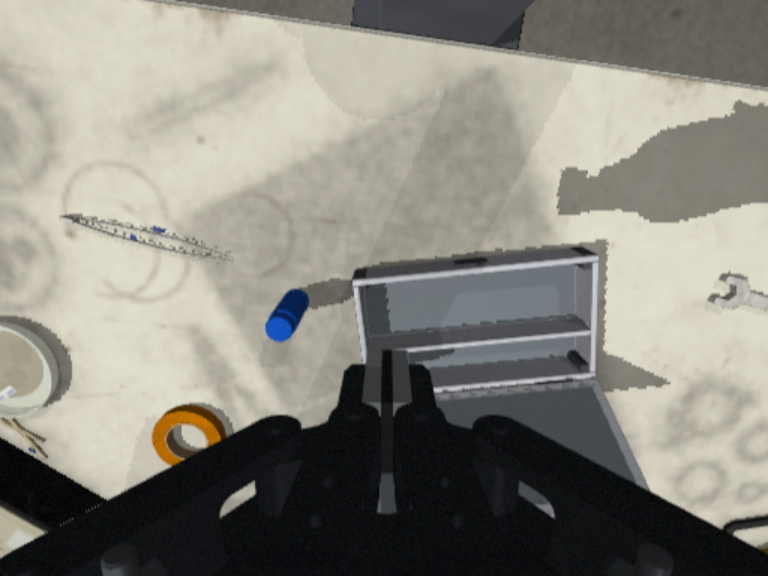

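Wrist view: the blue look-alike is at (320,290) and the case fills the right side, with the vial hidden behind the gripper. The tweezers run from (62,215) to (232,260). Next I compute the tweezers, the case corners and the vial from depth.

```bash
python3 - <<'E'
from h import *
np.set_printoptions(precision=4,suppress=True)
z=np.load("w1.npz"); i=dict(mtx=z["mtx"],world_to_cam=z["world_to_cam"]); d=z["d"]
for n,(x,y),h in [("twL",(62,215),.005),("twR",(232,260),.005),("rimFL",(354,278),.036),("rimFR",(597,252),.036),("rimBR",(595,381),.036),("twblue1",(158,229),.005),("twblue2",(133,238),.005)]:
    print(n,p2w("wrist",d,(y/1.5,x/1.5),i,z=h))
# vial from top image, brightest/white blob near cap px, at z=.072
t=np.load("top.npz")["img"].astype(int); g=t.sum(-1); sub=g[190:212,266:292]; print((sub//3)[::2,::2])
m=sub>sub.max()*.8; r,c=np.nonzero(m); rc=(r.mean()+190,c.mean()+266); print(m.sum(),rc,p2w("top",None,rc,z=.072))
C=np.array([.4747,.0192]); a=np.deg2rad(13.36); v=p2w("top",None,rc,z=.072)[:2]-C; print("case frame",v@[np.cos(a),np.sin(a)],v@[-np.sin(a),np.cos(a)])
o=get_obs();print(o["clock"],o["eef_pos"],np.degrees(R.from_quat(o["tool_rot"]).as_euler("zyx")))
E
```

```text
twL [ 0.4301 -0.3259  0.005 ]
twR [ 0.4496 -0.1886  0.005 ]
rimFL [ 0.443  -0.0852  0.036 ]
rimFR [0.3987 0.0952 0.036 ]
rimBR [0.5049 0.1223 0.036 ]
twblue1 [ 0.4314 -0.2492  0.005 ]
twblue2 [ 0.4416 -0.2697  0.005 ]
[[ 21  18  20  18  16  21  19  35  46  66  75  75  70]
 [ 17  22  19  23  20  30  46  61  72  71  76  72  69]
 [ 19  26  28  29  38  51  71  57  43  59  82  68  67]
 [ 26  29  43  48  58  69  77  55  21  35  72  69  68]
 [ 46  55  54  38  50  92 107 103  62  19  59  72  64]
 [ 49  33  23  31  58 100 103 110  72  24  38  75  70]
 [ 25  34  40  43  52  90  99 100  62  23  25  65  78]
 [ 42  45  38  31  39  50  58  58  38  23  21  49  81]
 [ 39  32  22  23  29  32  41  35  27  27  40  55  76]
 [ 26  23  20  22  22  28  31  32  44  64  71  50  55]
 [ 25  23  22  17  26  40  65  70  57  46  30  25  31]]
34 (np.float64(199.85294117647058), np.float64(278.38235294117646)) [ 0.5192 -0.0403  0.072 ]
case frame 0.029589480127707228 -0.0681948126907031
2.7 [ 0.4208 -0.0597  0.2453] [ 172.8213   -0.0275 -179.9815]
```

Emit:
{"op": "arm_command", "data": {"translation": [[-4,-1.5,0],[-8,-2.7,0],[-10.5,-3.5,2],[-10.5,-3.5,6],[-10.5,-3.5,10]], "turn": [-0.1,-0.1,-0.1,-0.1,-0.1], "hand": [1,1,1,1,1]}}

```text
clock: 3.12
eef_pos: [0.5329, -0.0811, 0.1456]
tool_rot: [-0.113, 0.994, -0.001, 0.003]
ft_force: [-1.1, 0.4, -0.7]
grip_width: 0.0004
```

Emit:
{"op": "arm_command", "data": {"translation": [[0,0,3.5],[0,0,6],[0,0,7.5],[0,0,7.5],[0,0,7.5]], "turn": [0,0,0,0,0], "hand": [1,1,1,1,1]}}

```text
clock: 3.53
eef_pos: [0.5291, -0.0809, 0.07]
tool_rot: [-0.113, 0.994, 0.0, -0.001]
ft_force: [0.6, 1.0, 0.1]
grip_width: 0.0002
```

```bash
python3 - <<'E'
from h import *
np.set_printoptions(precision=4,suppress=True)
o=get_obs();print(o["clock"],o["eef_pos"],R.from_quat(o["tool_rot"]).as_matrix())
img,d=camera("side"); save("s2",cv2.resize(img[120:260,200:340],None,fx=4,fy=4,interpolation=cv2.INTER_CUBIC))
E
```

```text
3.5333 [ 0.5291 -0.0809  0.07  ] [[-0.9745 -0.2245 -0.002 ]
 [-0.2245  0.9745  0.0004]
 [ 0.0019  0.0008 -1.    ]]
```

View pics/s2.png

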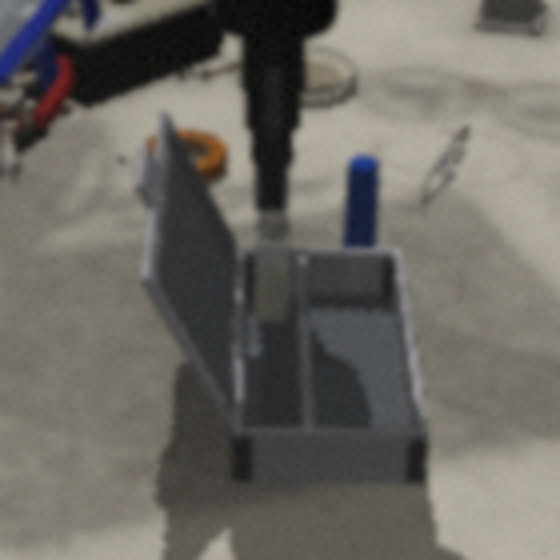

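The finger is in line behind the vial. I push along +y.

Emit:
{"op": "arm_command", "data": {"translation": [[0,1,0],[0,2,0],[0,2.8,0],[0,3.6,0],[0,4.4,0]], "turn": [0,0,0,0,0], "hand": [1,1,1,1,1]}}

```text
clock: 4.0
eef_pos: [0.5201, -0.0383, 0.0711]
tool_rot: [-0.112, 0.994, -0.0, 0.001]
ft_force: [-0.1, -0.5, -0.8]
grip_width: 0.0003
```

```bash
python3 - <<'E'
from h import *
np.set_printoptions(precision=4,suppress=True)
o=get_obs();print(o["clock"],o["eef_pos"],o["ft_force"])
img,d=camera("side"); save("s3",cv2.resize(img[120:260,200:340],None,fx=4,fy=4,interpolation=cv2.INTER_CUBIC))
E
```

```text
4.0 [ 0.5201 -0.0383  0.0711] [-0.0596 -0.5184 -0.7558]
```

View pics/s3.png

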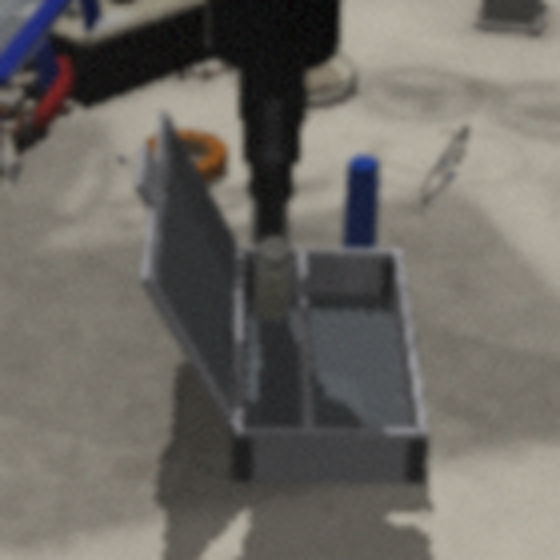

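The base has stayed put and the cap is leaning, so it is tipping. I continue.

Emit:
{"op": "arm_command", "data": {"translation": [[0,0.8,0],[0,1.6,0],[0,2.4,0],[0,3.2,0],[0,3.2,0]], "turn": [0,0,0,0,0], "hand": [1,1,1,1,1]}}

```text
clock: 4.47
eef_pos: [0.5123, -0.0067, 0.0702]
tool_rot: [-0.113, 0.994, 0.0, -0.0]
ft_force: [0.1, -0.7, 0.3]
grip_width: -0.0
```

Emit:
{"op": "arm_command", "data": {"translation": [[0,0,0],[0,-2,-4],[0,-2,-8],[2,-5,-12],[4,-8,-12]], "turn": [0,0,0,0,0], "hand": [1,1,1,1,1]}}

```text
clock: 4.88
eef_pos: [0.4973, -0.0912, 0.1952]
tool_rot: [-0.114, 0.993, -0.001, 0.005]
ft_force: [1.7, -0.8, 0.9]
grip_width: 0.0
```

```bash
python3 - <<'E'
from h import *
np.set_printoptions(precision=4,suppress=True)
o=get_obs();print(o["clock"],o["eef_pos"],o["ft_force"],R.from_quat(o["tool_rot"]).as_matrix()[:,0])
img,d=camera("side"); t,_=camera("top")
f=lambda x: cv2.resize(x,(390,390),interpolation=cv2.INTER_CUBIC)
save("s4",np.hstack([f(img[120:260,200:340]),f(t[130:270,190:330])]))
E
```

```text
4.8833 [ 0.4973 -0.0912  0.1952] [ 1.6905 -0.7644  0.9241] [-0.9739 -0.2269 -0.0103]
```

View pics/s4.png

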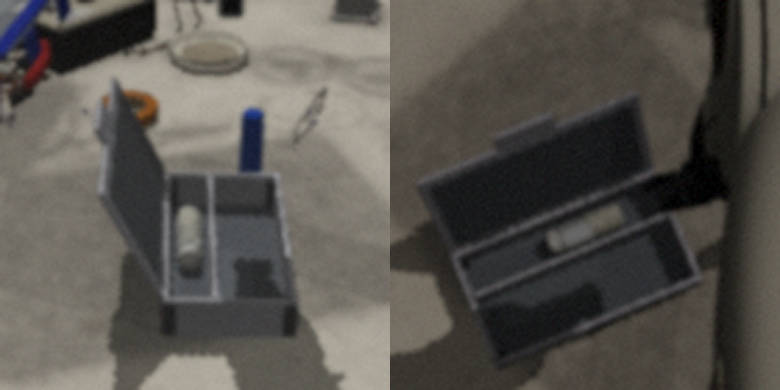

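The vial lies flat in the narrow bay (side crop (188,237), top crop (585,230)). Next the tweezers: centre (0.440, −0.257), axis azimuth 82°.

Emit:
{"op": "arm_command", "data": {"translation": [[2,-3,0],[4,-6.4,0],[6,-9.6,0],[8,-12.5,0],[9.3,-14.9,0]], "turn": [-0.12,-0.24,-0.36,-0.48,-0.6], "hand": [0.55,0.55,0.55,0.55,0.55]}}

```text
clock: 5.4
eef_pos: [0.4344, -0.2581, 0.1889]
tool_rot: [-0.388, 0.922, 0.0, -0.0]
ft_force: [0.8, 0.1, 0.5]
grip_width: 0.0387
```

Emit:
{"op": "arm_command", "data": {"translation": [[0,0,1],[0,0,3],[0,0,6],[0,0,8],[0,0,8]], "turn": [-0.12,-0.24,-0.36,-0.48,-0.595], "hand": [0.55,0.55,0.55,0.55,0.55]}}

```text
clock: 5.82
eef_pos: [0.4324, -0.2548, 0.1043]
tool_rot: [-0.641, 0.767, 0.005, -0.002]
ft_force: [-0.7, 0.4, -0.0]
grip_width: 0.0388
```

```bash
python3 - <<'E'
from h import *
np.set_printoptions(precision=4,suppress=True)
img,d=camera("side")
o=get_obs();M=R.from_quat(o["tool_rot"]).as_matrix(); print(o["clock"],o["eef_pos"],o["joint_pos"],M,o["grip_width"])
i=camera_info("wrist"); img,d=camera("wrist")
save("w2",cv2.resize(img,(768,576)))
for f in spot_point("wrist","tweezers")[:2]:
    p=p2w("wrist",d,f["location"],i,z=.005); print(f,p,(M.T@(p-o["eef_pos"]))*100)
np.savez("w2.npz",img=img,d=d,mtx=i["mtx"],world_to_cam=i["world_to_cam"])
E
```

```text
5.8667 [ 0.4335 -0.2553  0.1061] [-0.5323  0.3581 -0.2158  1.0043  0.0001 -1.9276] [[-0.1746 -0.9846 -0.0062]
 [-0.9846  0.1746  0.0038]
 [-0.0026  0.0068 -1.    ]] 0.038543063349139026
{'location': [196.2, 248.6], 'conf': 0.91} [ 0.4383 -0.2587  0.005 ] [ 0.2723 -0.6025 10.1027]
```

View pics/w2.png

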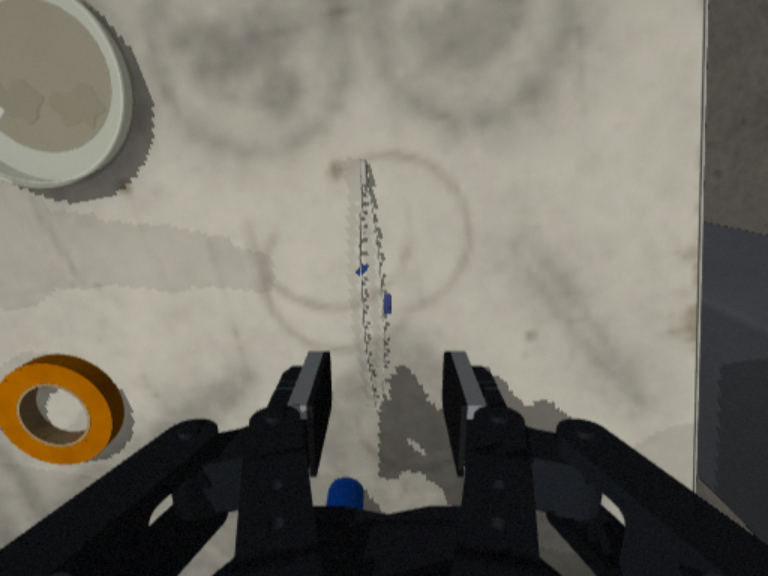

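The tweezers run from (363,160) to (378,405), about 6 mm off the jaw centre line. I correct that and descend.

Emit:
{"op": "arm_command", "data": {"translation": [[0.2,-0.5,3],[0.2,-0.5,6],[0.2,-0.5,8],[0.2,-0.5,8.5],[0.2,-0.5,8.5]], "turn": [0,0,0,0,0], "hand": [0.55,0.55,0.55,0.55,0.55]}}

```text
clock: 6.38
eef_pos: [0.4397, -0.259, 0.0236]
tool_rot: [-0.638, 0.77, 0.001, -0.0]
ft_force: [0.5, 0.3, -0.5]
grip_width: 0.0384
```

```bash
python3 - <<'E'
from h import *
np.set_printoptions(precision=4,suppress=True)
o=get_obs();M=R.from_quat(o["tool_rot"]).as_matrix(); print(o["clock"],o["eef_pos"],M,o["ft_force"])
print((M.T@(np.array([.439,-.258,.0165])-o["eef_pos"]))*100)
E
```

```text
6.3833 [ 0.4397 -0.259   0.0236] [[-0.1847 -0.9828 -0.0023]
 [-0.9828  0.1847  0.0014]
 [-0.0009  0.0025 -1.    ]] [ 0.5112  0.2751 -0.5159]
[-0.0851  0.0817  0.7077]
```

Emit:
{"op": "arm_command", "data": {"translation": [[0,0,0.4],[0,0,0.7],[0,0,0.7],[0,0,0.7],[0,0,0.7]], "turn": [-0.05,-0.05,-0.05,-0.05,-0.05], "hand": [0.55,0.55,0.7,1,1]}}

```text
clock: 6.8
eef_pos: [0.4412, -0.26, 0.0189]
tool_rot: [-0.658, 0.753, -0.001, 0.0]
ft_force: [0.1, 0.4, 1.8]
grip_width: 0.0082
```

Emit:
{"op": "arm_command", "data": {"translation": [[0,0,0],[0,0,0],[0,0,0],[0,0,0],[0,0,0]], "turn": [0,0,0,0,0], "hand": [1,1,1,1,1]}}

```text
clock: 7.22
eef_pos: [0.4413, -0.26, 0.0189]
tool_rot: [-0.658, 0.753, -0.001, 0.0]
ft_force: [-1.4, 0.8, 4.8]
grip_width: 0.0082
```

Emit:
{"op": "arm_command", "data": {"translation": [[0,0,-2],[0,0,-5],[0,0,-9],[0,0,-12],[0,0,-12]], "turn": [0,0,0,0,0], "hand": [1,1,1,1,1]}}

```text
clock: 7.63
eef_pos: [0.4443, -0.2619, 0.1445]
tool_rot: [-0.658, 0.753, -0.006, 0.002]
ft_force: [0.9, -0.4, -1.0]
grip_width: 0.0083
```

```bash
python3 - <<'E'
from h import *
np.set_printoptions(precision=4,suppress=True)
o=get_obs();M=R.from_quat(o["tool_rot"]).as_matrix(); print(o["clock"],o["eef_pos"],M,o["grip_width"],o["joint_pos"])
i=camera_info("wrist"); img,d=camera("wrist")
save("w3",cv2.resize(img,(768,576)))
np.savez("w3.npz",img=img,d=d,mtx=i["mtx"],world_to_cam=i["world_to_cam"])
E
```

```text
7.6333 [ 0.4443 -0.2619  0.1445] [[-0.1342 -0.9909  0.0111]
 [-0.9909  0.1341 -0.0066]
 [ 0.005  -0.0119 -0.9999]] 0.00833191435610733 [-0.5326  0.3284 -0.1476  1.0819 -0.     -1.9688]
```

View pics/w3.png

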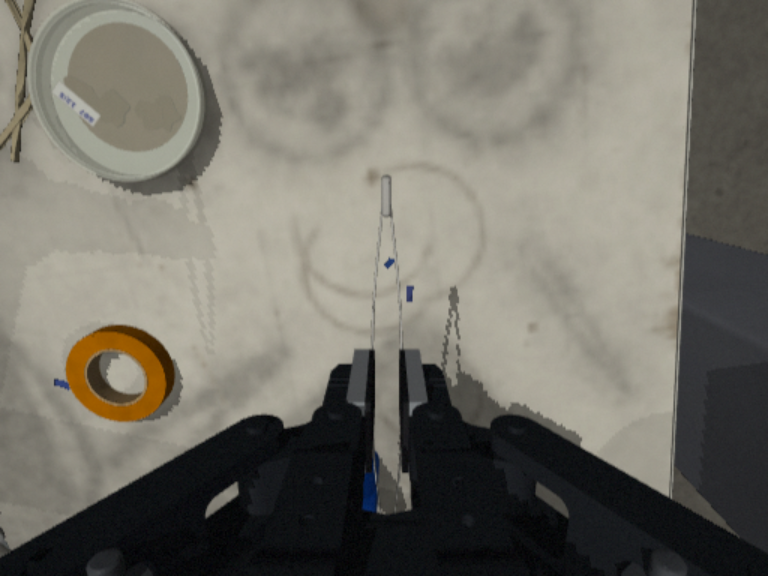

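Gripped and aligned, with the far end at (386,175). Next I compute its offset along the jaws' axis.

```bash
python3 - <<'E'
from h import *
z=np.load("w3.npz"); i=dict(mtx=z["mtx"],world_to_cam=z["world_to_cam"])
o=get_obs();M=R.from_quat(o["tool_rot"]).as_matrix(); print(o["eef_pos"])
p=p2w("wrist",None,(175/1.5,386/1.5),i,z=.131); print(M.T@(p-o["eef_pos"])*100)
t=np.array([.4562,.0148,.1445]); print(M.T@(t-o["eef_pos"])*100)
E
```

```text
[ 0.44303912 -0.26112808  0.14167846]
[ 6.85669163 -0.03816757  1.09271298]
[-27.51884045   2.39325441  -0.40061169]
```

Emit:
{"op": "arm_command", "data": {"translation": [[-4,0.4,0],[-8,0.8,0],[-12,1.2,0],[-16,1.6,0],[-20,2,0]], "turn": [0,0,0,0,0], "hand": [1,1,1,1,1]}}

```text
clock: 8.1
eef_pos: [0.446, -0.057, 0.1363]
tool_rot: [-0.658, 0.753, 0.001, -0.001]
ft_force: [1.4, 0.2, -0.3]
grip_width: 0.0086
```

Emit:
{"op": "arm_command", "data": {"translation": [[-3,0.2,0],[-6,0.4,0],[-7.6,0.5,0],[-7.6,0.5,0],[-7.6,0.5,0]], "turn": [-0.1,-0.2,-0.3,-0.368,-0.368], "hand": [1,1,1,1,1]}}

```text
clock: 8.52
eef_pos: [0.4515, 0.0185, 0.1363]
tool_rot: [0.786, -0.618, -0.001, 0.001]
ft_force: [0.1, 0.4, -0.8]
grip_width: 0.0081
```

```bash
python3 - <<'E'
from h import *
np.set_printoptions(precision=4,suppress=True)
i=camera_info("wrist"); img,d=camera("wrist"); camera("side")
save("w4",cv2.resize(img,(768,576)))
o=get_obs();M=R.from_quat(o["tool_rot"]).as_matrix(); print(o["clock"],o["eef_pos"],M,o["grip_width"])
print(M.T@(np.array([.4562,.0148,.022])-o["eef_pos"])*100, "az err deg",283.36-np.degrees(np.arctan2(M[1,0],M[0,0]))%360)
C=np.array([.4747,.0192]); a=np.deg2rad(13.36); X=np.array([np.cos(a),np.sin(a)]);Y=np.array([-X[1],X[0]])
for x in(-.052,-.047,.009,.013):
  for y in(-.09,.09): 
    r,c=w2p("wrist",np.r_[C+x*X+y*Y,.036],i); print(x,y,round(c*1.5),round(r*1.5))
E
```

```text
8.6167 [0.4517 0.0173 0.1366] [[ 0.2302 -0.9732 -0.002 ]
 [-0.9732 -0.2302 -0.0003]
 [-0.0002  0.002  -1.    ]] 0.008352725551130515
[ 0.3476 -0.4056 11.4583] az err deg 0.05355886807285515
-0.052 -0.09 446 107
-0.052 0.09 433 438
-0.047 -0.09 436 107
-0.047 0.09 424 438
0.009 -0.09 316 106
0.009 0.09 328 438
0.013 -0.09 308 106
0.013 0.09 321 438
```

View pics/w4.png

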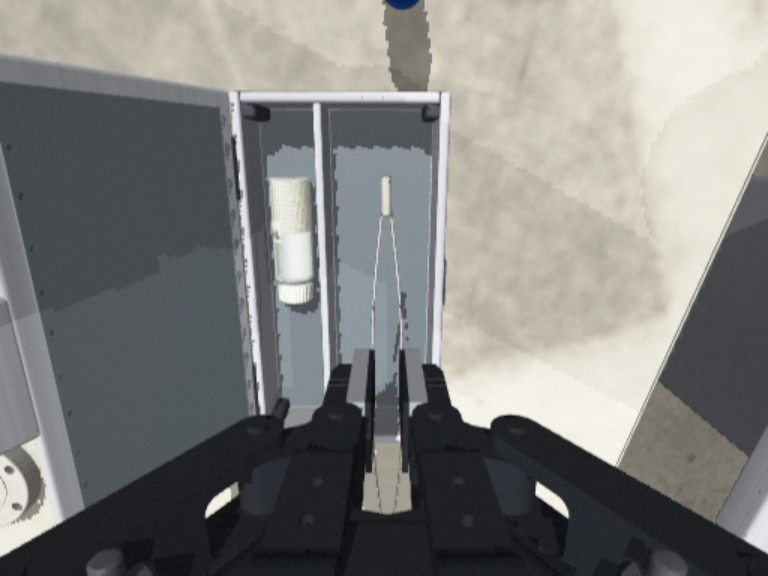

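The tweezers are over the wide bay, and their axis is centred to within about 3 mm. I lower them.

Emit:
{"op": "arm_command", "data": {"translation": [[0.4,-0.3,1.5],[0.4,-0.3,4],[0.4,-0.3,6.5],[0.4,-0.3,8.5],[0.4,-0.3,8.5]], "turn": [0,0,0,0,0], "hand": [1,1,1,1,1]}}

```text
clock: 9.03
eef_pos: [0.4525, 0.0131, 0.0486]
tool_rot: [0.784, -0.621, -0.003, 0.003]
ft_force: [-0.5, -0.0, -0.4]
grip_width: 0.0084
```

Emit:
{"op": "arm_command", "data": {"translation": [[0,0,1],[0,0,2],[0,0,2.6],[0,0,2.8],[0,0,2.8]], "turn": [0,0,0,0,0], "hand": [1,1,1,1,1]}}

```text
clock: 9.45
eef_pos: [0.4562, 0.0138, 0.0246]
tool_rot: [0.784, -0.62, -0.0, 0.0]
ft_force: [0.3, -0.2, -0.7]
grip_width: 0.0083
```

Emit:
{"op": "arm_command", "data": {"translation": [[0,0,0.1],[0,0,0.1],[0,0,0.1],[0,0,0.1],[0,0,0.1]], "turn": [0,0,0,0,0], "hand": [0.85,0.8,0.8,0.8,0.8]}}

```text
clock: 9.87
eef_pos: [0.4566, 0.0142, 0.0239]
tool_rot: [0.785, -0.62, 0.0, -0.0]
ft_force: [0.6, -0.4, 0.3]
grip_width: 0.0172
```

Emit:
{"op": "arm_command", "data": {"translation": [[0,0,-1.5],[0,0,-4],[0,0,-8],[0,0,-12],[0,0,-15]], "turn": [0,0,0,0,0], "hand": [0.8,0.8,0.8,0.8,0.8]}}

```text
clock: 10.28
eef_pos: [0.4569, 0.0142, 0.1767]
tool_rot: [0.785, -0.62, 0.001, -0.001]
ft_force: [0.5, 0.3, -1.1]
grip_width: 0.0169
```

```bash
python3 - <<'E'
from h import *
np.set_printoptions(precision=4,suppress=True)
camera("side"); i=camera_info("wrist"); img,d=camera("wrist")
save("w5",cv2.resize(img,(768,576)))
o=get_obs();M=R.from_quat(o["tool_rot"]).as_matrix(); print(o["clock"],o["eef_pos"],M,o["grip_width"],o["joint_pos"])
for f in spot_point("wrist","lid_tab")[:2]: print(f,p2w("wrist",d,f["location"],i))
C=np.array([.4747,.0192]); a=np.deg2rad(13.36); X=np.array([np.cos(a),np.sin(a)]);Y=np.array([-X[1],X[0]])
for x,y,zz in [(.12,0,.06),(.12,0,.2)]:
    t=np.r_[C+x*X+y*Y,zz]; print(t,M.T@(t-o["eef_pos"])*100)
E
```

```text
10.3833 [0.4603 0.0143 0.1793] [[ 0.2319 -0.9727  0.012 ]
 [-0.9727 -0.2319  0.0004]
 [ 0.0024 -0.0117 -0.9999]] 0.017417118308311684 [ 0.031   0.196  -0.2298  1.1331 -0.     -1.7738]
{'location': [226.5, 65.9], 'conf': 0.77} [0.5716 0.0383 0.1441]
[0.5915 0.0469 0.06  ] [ -0.1625 -13.3754  12.0894]
[0.5915 0.0469 0.2   ] [ -0.1287 -13.5396  -1.9096]
```

View pics/w5.png

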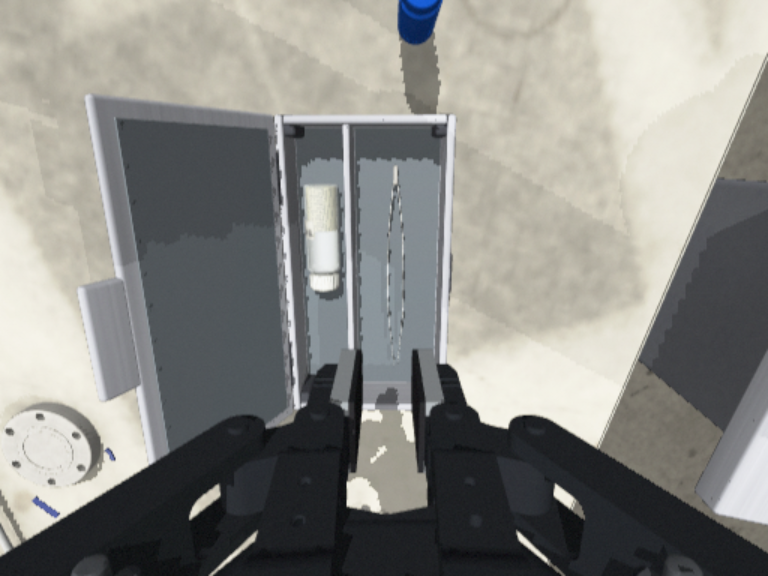

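Both items lie flat in their bays: vial (322,238), tweezers (395,265). Next the lid: fingers over and behind the tab.

Emit:
{"op": "arm_command", "data": {"translation": [[0,0,-4],[0,-4,-4],[0,-8,-4],[0,-12,-4],[0,-16,-4]], "turn": [0,0,0,0,0], "hand": [1,1,1,1,1]}}

```text
clock: 10.85
eef_pos: [0.6127, 0.0516, 0.2121]
tool_rot: [0.785, -0.62, -0.001, 0.001]
ft_force: [0.4, 0.3, 0.7]
grip_width: -0.0004
```

Emit:
{"op": "arm_command", "data": {"translation": [[0,-1.2,0],[0,-1.2,3],[0,-1.2,6],[0,-1.2,9],[0,-1.2,9]], "turn": [0,0,0,0,0], "hand": [1,1,1,1,1]}}

```text
clock: 11.27
eef_pos: [0.6178, 0.0536, 0.1142]
tool_rot: [0.785, -0.62, -0.006, 0.006]
ft_force: [-0.9, -0.2, -1.6]
grip_width: -0.0003
```

```bash
cat >> h.py <<'E'
C=np.array([.4747,.0192]); a=np.deg2rad(13.36); X=np.array([np.cos(a),np.sin(a)]);Y=np.array([-X[1],X[0]])
def cf():
    o=get_obs(); v=np.array(o["eef_pos"])[:2]-C; print("clock",o["clock"],"case xyz TCP",np.round([v@X,v@Y,o["eef_pos"][2]],4),"F",np.round(o["ft_force"],1))
E
python3 - <<'E'
from h import *
cf(); img,d=camera("side"); save("s5",cv2.resize(img[100:260,180:340],None,fx=3.5,fy=3.5))
E
```

```text
clock 11.2667 case xyz TCP [0.1471 0.0004 0.1142] F [-0.9 -0.2 -1.6]
```

View pics/s5.png

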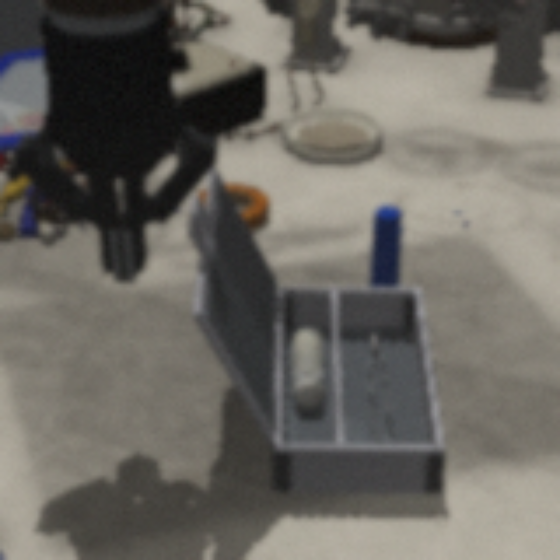

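Fingers are behind the lid. I raise them slightly so that only the fingers push, then sweep towards the robot.

Emit:
{"op": "arm_command", "data": {"translation": [[0,0,-1.2],[0,2,-1.2],[0,4,-1.2],[0,6,-1.2],[0,8,-1.2]], "turn": [0,0,0,0,0], "hand": [1,1,1,1,1]}}

```text
clock: 11.73
eef_pos: [0.5472, 0.0355, 0.1382]
tool_rot: [0.785, -0.62, 0.002, -0.002]
ft_force: [1.6, 0.5, 1.2]
grip_width: 0.0002
```

Emit:
{"op": "arm_command", "data": {"translation": [[0,1,0],[0,2,0],[0,3,0],[0,4,0],[0,4,0]], "turn": [0,0,0,0,0], "hand": [1,1,1,1,1]}}

```text
clock: 12.15
eef_pos: [0.5065, 0.0259, 0.1376]
tool_rot: [0.785, -0.62, 0.001, -0.001]
ft_force: [-0.7, 0.1, 0.3]
grip_width: -0.0001
```

```bash
python3 - <<'E'
from h import *
cf(); img,d=camera("side"); save("s6",cv2.resize(img[100:260,180:340],None,fx=3.5,fy=3.5))
E
```

```text
clock 12.15 case xyz TCP [ 0.0325 -0.0009  0.1376] F [-0.7  0.1  0.3]
```

View pics/s6.png

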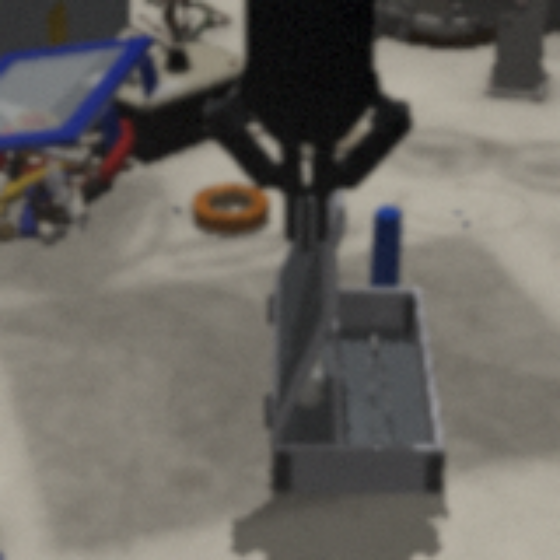

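Lid is past upright (about 68°). I follow the arc down.

Emit:
{"op": "arm_command", "data": {"translation": [[0,1.3,0.6],[0,2.5,1.5],[0,3.4,2.3],[0,4.1,3.2],[0,4.7,4.2]], "turn": [0,0,0,0,0], "hand": [1,1,1,1,1]}}

```text
clock: 12.62
eef_pos: [0.4626, 0.0153, 0.0947]
tool_rot: [0.785, -0.62, 0.001, -0.001]
ft_force: [0.3, 0.3, 1.4]
grip_width: 0.0001
```

Emit:
{"op": "arm_command", "data": {"translation": [[0,0.5,1],[0,0.8,2],[0,1,2.8],[0,1,3.4],[0,1,3.6]], "turn": [0,0,0,0,0], "hand": [1,1,1,1,1]}}

```text
clock: 13.03
eef_pos: [0.4517, 0.013, 0.0571]
tool_rot: [0.785, -0.62, -0.0, 0.0]
ft_force: [0.4, -0.7, 0.3]
grip_width: 0.0001
```

```bash
python3 - <<'E'
from h import *
cf()
E
```

```text
clock 13.0333 case xyz TCP [-0.0238 -0.0008  0.0571] F [ 0.4 -0.7  0.3]
```

Emit:
{"op": "arm_command", "data": {"translation": [[0,0,0.1],[0,0,0.2],[0,0,0.3],[0,0,0.35],[0,0,0.35]], "turn": [0,0,0,0,0], "hand": [1,1,1,1,1]}}

```text
clock: 13.45
eef_pos: [0.452, 0.013, 0.055]
tool_rot: [0.785, -0.62, 0.0, -0.0]
ft_force: [-1.8, -0.7, 6.8]
grip_width: -0.0001
```

Emit:
{"op": "arm_command", "data": {"translation": [[0,0,0],[0,0,-3],[0,0,-7],[0,0,-11],[0,3,-14]], "turn": [0,0,0,0,0], "hand": [1,1,1,1,1]}}

```text
clock: 13.87
eef_pos: [0.4283, 0.0067, 0.1975]
tool_rot: [0.785, -0.619, 0.004, -0.003]
ft_force: [1.9, -0.4, 0.9]
grip_width: 0.0
```

Emit:
{"op": "arm_command", "data": {"translation": [[0,4,0],[0,8,0],[0,10,0],[0,10,0],[0,10,0]], "turn": [0,0,0,0,0], "hand": [1,1,1,1,1]}}

```text
clock: 14.28
eef_pos: [0.3254, -0.0172, 0.1942]
tool_rot: [0.785, -0.62, 0.001, -0.001]
ft_force: [0.0, 0.2, 0.2]
grip_width: 0.0002
```

```bash
python3 - <<'E'
from h import *
np.set_printoptions(precision=4,suppress=True)
cf()
for cam in("top","side"):
    img,d=camera(cam); i=camera_info(cam); print(cam)
    for x in(-.04,-.02,0,.02,.04): 
        row=[]
        for y in (-.07,0,.07):
            rc=w2p(cam,np.r_[C+x*X+y*Y,.041],i); row.append(p2w(cam,d,rc,i,win=2)[2])
        print(x,np.array(row))
    for n in("spanner","kapton_roll","lid_tab","tweezers","vial"):
        for f in spot_point(cam,n)[:1]: print(n,round(f["conf"],2),p2w(cam,d,f["location"],i))
E
```

```text
clock 14.2833 case xyz TCP [-0.1536 -0.0009  0.1942] F [0.  0.2 0.2]
top
-0.04 [0.0409 0.0419 0.0417]
-0.02 [0.0418 0.0427 0.0417]
0 [0.0413 0.0416 0.0408]
0.02 [0.0427 0.0425 0.0418]
0.04 [0.0414 0.0407 0.0409]
spanner 0.88 [0.4326 0.2951 0.0088]
kapton_roll 0.68 [ 0.6275 -0.232   0.0003]
lid_tab 0.59 [0.3662 0.0193 0.611 ]
vial 0.4 [ 0.47   -0.1297  0.0551]
side
-0.04 [0.0417 0.0411 0.0415]
-0.02 [0.0417 0.0422 0.0423]
0 [0.0428 0.0425 0.0428]
0.02 [0.0422 0.0423 0.0422]
0.04 [0.0415 0.0416 0.0422]
spanner 0.73 [0.4295 0.3032 0.0064]
kapton_roll 0.6 [ 0.6133 -0.1922  0.0083]
lid_tab 0.61 [0.4119 0.0093 0.0413]
vial 0.6 [ 0.4653 -0.0681  0.0412]
```

```bash
python3 -c "
from workcell import *
print(job_done())"
```

```text
the job is handed in; nothing more can be done
None
```

The case is packed and shut, and I handed the job in at about 14.4 s of the 72 s allowed. `job_done` reports no verdict.

- **Vial:** I tipped it towards +y with the shut fingers. It was lying flat in the narrow bay in the last view before closing.
- **Tweezers:** I laid them along the middle of the wide bay. They were also lying flat in that last view.
- **Lid:** I swept it over from behind with the fingers and pressed it down with about 7 N. Depth readings from both cameras put the upper face level at 41–43 mm, against 41 mm when closed. The fingertips stopped at 41 mm.
- **Clear at the end:** The arm was well away from the case, with the force reading near zero.
- **Spanner:** The network's readings agreed with the start within a few millimetres.
- **Tape:** The top camera's reading differed from the start by about 1 cm. The side camera put it at (0.613, −0.192), a few centimetres away from the top reading. Its first reading was on the lid, so it gives no before-and-after comparison. The robot never went near the roll, so I take this as network error.

I could not see the vial or tweezers once the lid was shut, so their final positions rest on that last view.

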